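# Open the sprung drawer and line up the salt boxes

## Robot

A 6-joint arm with a two-finger parallel gripper is mounted at the origin on the work surface. World frame = base frame: x ahead of the robot, y to its left, z up, the work surface at z = 0. Lengths are in mm, angles in rad, forces in N, time in s.
With the tool pointing down it reaches from about 350 to 975 mm from the base axis. Payload 7.1 kg.
Tool frame: the origin (TCP) lies between the finger pads; the fingertips stand 19 mm ahead of it and the grasp point (between the pads) is the TCP; z points along the fingers, y is the line along which they close (so a half turn about z gives the same grasp; the last joint's range is limited). The gripper opens to 88 mm and grips with 3 to 60 N. Pads are 20 mm wide; open, the fingers measure 115 mm over their backs; the gripper's body (75 mm by 178 mm) begins 61 mm behind the grasp point.
Start: joints at [-1.217, 0.423, 1.63, -0, 1.089, -0.019], TCP at [227.657, -582.046, 241.675] pointing down, gripper open.
Joint ranges: [-3, 3], [-0.9, 2.11], [0.09, 2.58], [-1.31, 4.45], [0.11, 2.69], [-2.54, 2.54]. Speed limits (rad/s): [2.39, 2.39, 3.01, 3.14, 3.14, 3.14].

## Interface

Orientations are given as a rotation vector (axis times angle).
In Python, from workcell import ctrl gives the robot as it stands.
- The arm moves only by the tool arm_command, never from a script. Its argument "series" is a list of rows, each an object with "linear": the shift along the tool's x, y, z in m, a list of three; "turn": the turn about the tool's z in rad. A call has 1 to 10 rows; each row shifts and turns the commanded pose from where the row before left it, along the tool's axes as they then stand; what a row does not reach is not made up. A row lasts 1/10 s, in which the tool goes at most 50 mm and 8.59 degrees, less where a joint would pass 70% of its speed; a pose out of reach is approached as far as the arm can. A call with a gripper value outside its range is refused whole. "jaw" is the opening, from -1 (shut) to 1 (fully open), set as the call begins (left out, the last holds). The fingers move at their own pace and stop on an object; the grip force is fixed at half the most. Time passes only in rows, so rows that do not move let the fingers close. It gives the time, the measured TCP pose, the force, the opening and the grip force at its end, in the units of the state.
- ctrl.get_obs(): the state, without advancing time (a new reading comes with each control period).
- ctrl.get_image(name): name is "scene" or "top" or "wrist"; returns a dict with "frame" (400x640x3 uint8, blue, green, red), "fx", "fy", "cx", "cy" (pixels), "rvec" (rotation vector, rad) and "tvec" (3), from world to camera coordinates, as OpenCV has them. Camera axes: x right, y down, z forward; pixel columns grow to the right and rows downward; lengths in mm; the calibration is good to about 2 mm. A picture is of the moment at which its call begins. There is no depth.
- ctrl.close_job(): hands the job in; it is judged then, once.
The state is a dict: "t": time; "qpos": joint angles; "qvel": joint speeds; "joint_torque": joint torques, N m; "ee_pos": TCP position; "orientation": TCP orientation; "ft_force": force on the tool from outside, world axes, zero at the start; "moment": the same for the moment, N m; "width": finger opening in mm; "grasp_force": force on a finger pad.
Only numpy, scipy, OpenCV 4.12 (cv2) and the standard library are available. Lean on these libraries where they do the work, as an engineer would, in place of code of your own. Each camera call takes 0.05 s, during which the arm holds its last target. There are 200 camera calls.

## Task

Pull the sprung steel drawer all the way out to its stop, where a catch holds it open. Then nudge the three square wooden boxes inside it forward, keeping them flat, until they stand in a straight row, each squarely against the drawer's front rim, and leave the drawer open. Leave the jar and the spurtle on the table alone.

Things in the scene. Friction and masses are not known exactly. Their poses are not given: they have to be found in the camera images.
- drawer (a joint): How far the steel drawer is pulled out towards the robot, m: 0 shut, 0.170 at its stop. A spring draws it shut, 6 N at first (7 to 8 N to pull slowly); this fades from 0.10 on to nothing at 0.145, past which a catch draws it outward and holds it at the stop with about 4 N. Let go before 0.13, it runs shut.
- pull (a point): Grip point in the steel pull on the middle of the drawer's front. The pull is an upright block 16 mm thick (along y), 36 mm tall (22 to 58 mm above the table), sticking 50 mm straight out of the front face. The point is 26 mm out of the face, 40 mm above the table. Axes: x into the drawer (it opens along -x), y along its front to the left, z up.
- front_rim (a point): Point on the inside of the drawer's front wall (4 mm sheet, top 44 mm above the table), at mid width, level with the top of the drawer's floor (12 mm above the table); moves with the drawer. x into the drawer, y along the rim. A box standing against the rim has its centre at x = 30 mm here. Side walls' insides at y = +-175 mm; drawer 280 mm long.
- board_edge (a point): Middle of the lower front edge of the Douglas fir board (400 mm wide, 22 mm thick) over the drawer, 112 mm above the table, fixed. It overhangs the shut drawer's front face by 14 mm, so come to the pull leaning, from the robot's side. With the drawer at its stop it is at x = 152 mm from front_rim. Low fir shelves with pots stand at both sides; a bowl and spoons lie in the drawer beyond x = 165 mm.
- box0: Lidded square wooden box, 60 x 60 mm and 30 mm tall, about 90 g, lying loose on the drawer's floor: the right (-y) of three alike. Origin: centre of its underside. x and y along its sides, z up; at the start its x is within 0.3 rad of the drawer's x and its front face is 10 mm or more behind the rim.
- box1: Lidded square wooden box, 60 x 60 mm and 30 mm tall, about 90 g, lying loose on the drawer's floor: the middle of three alike. Origin: centre of its underside. x and y along its sides, z up; at the start its x is within 0.3 rad of the drawer's x and its front face is 10 mm or more behind the rim.
- box2: Lidded square wooden box, 60 x 60 mm and 30 mm tall, about 90 g, lying loose on the drawer's floor: the left (+y) of three alike. Origin: centre of its underside. x and y along its sides, z up; at the start its x is within 0.3 rad of the drawer's x and its front face is 10 mm or more behind the rim.
- jar: Bystander: glass jar with a flip lid, 90 mm across, 126 mm tall, on the table at the left. Origin: centre of its underside.
- spurtle: Bystander: wooden spurtle, 245 mm long, 24 mm thick, lying on the table at the right. Origin: under its middle.

How it is judged:
By the outcome, as a careful person would: the job done as asked, in the order asked, and still so for the second after the job is handed in, with the robot touching nothing.
It also fails if it takes over 72 s, if anything falls off the work surface, if the arm or the gripper's body presses on something with over 40 N, if the wrist force passes 120 N, or if a joint passes its speed limit or range.

## Working session

There is one attempt and no reset: what is moved stays moved. The work goes in short steps, Python scripts to look and compute and a tool call to move; the robot and the scene stay as the last step left them, time stands still between calls to the robot, and variables do not carry over. Pictures are saved under pics/ and viewed, at most 10 in all, crops included, and the job is handed in when it is done.

Besides the shell and the picture viewer there is one more tool, called by a JSON object that holds its "name" and its "arguments". arm_command: Moves the arm, as the interface text tells. Its arguments: {"type":"object","properties":{"series":{"type":"array"},"jaw":{"type":"number"}},"required":["series"]}

```bash
ls; mkdir -p pics; cat > h.py <<'E'
import numpy as np, cv2
from workcell import ctrl
def snap(n,f=None):
    d=ctrl.get_image(n)
    if f: cv2.imwrite('pics/'+f,d['frame'])
    return d
def ray(d,u,v,z):
    R=cv2.Rodrigues(np.array(d['rvec'],float))[0];t=np.array(d['tvec'],float).ravel()
    c=-R.T@t; r=R.T@np.array([(u-d['cx'])/d['fx'],(v-d['cy'])/d['fy'],1])
    return c+r*(z-c[2])/r[2]
def proj(d,P):
    K=np.array([[d['fx'],0,d['cx']],[0,d['fy'],d['cy']],[0,0,1.]])
    return cv2.projectPoints(np.array(P,float).reshape(-1,3),np.array(d['rvec'],float),np.array(d['tvec'],float),K,None)[0].reshape(-1,2)
def obs():
    o=ctrl.get_obs()
    R=cv2.Rodrigues(np.array(o['orientation'],float))[0]
    print('t',o['t'],'pos',np.round(o['ee_pos'],1),'F',np.round(o['ft_force'],1),'w',o['width'],o['grasp_force']);print(np.round(R,3),np.round(o['qpos'],3));return o,R
E
python3 - <<'E'
from h import *
a=snap('top','top1.png');b=snap('scene','scene1.png');obs()
for d in(a,b): print(d['fx'],d['cx'],d['cy'],d['rvec'],d['tvec'])
E
```

```text
pics
t 0.1 pos [ 227.5 -581.6  241. ] F [ 0.3 -0.3  0.2] w 87.47969694053074 0.0
[[ 0.931  0.364 -0.001]
 [ 0.364 -0.931  0.001]
 [ 0.    -0.001 -1.   ]] [-1.217  0.424  1.631 -0.     1.089 -0.019]
430.01716471437175 320.9224382084628 190.39637900671224 [ 2.18333762 -2.18887085  0.03630612] [   8.03679512  584.41874148 1450.9997157 ]
502.1594925690866 314.91616711343147 197.17094310458347 [ 1.13213239 -2.51523749  0.80218329] [ 388.90823709  413.63521452 1649.68228766]
```

View pics/top1.png

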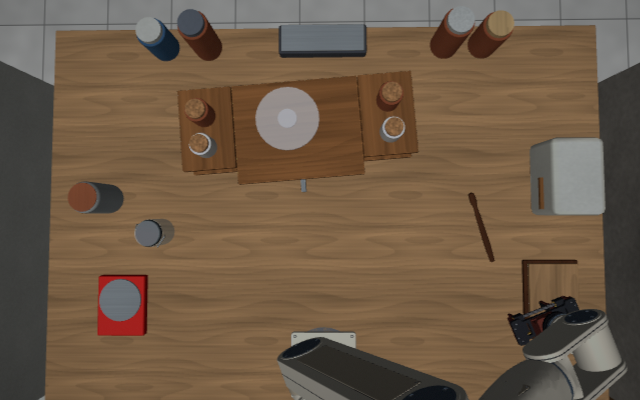

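View pics/scene1.png

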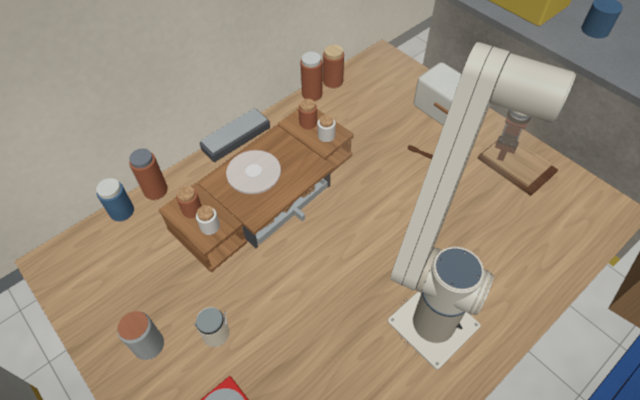

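The top view shows the board's front edge from about (238,184) to (364,175), and the pull's tip at about (304,190). The scene view shows the pull at (299,214), and its way in is clear. The jar (149,233 in the top view) and the spurtle (482,228) are well away from it.

```bash
python3 - <<'E'
from h import *
a=snap('top');b=snap('scene')
L=ray(a,238,184,134);Rr=ray(a,364,175,134);print(L,Rr)
y=(L-Rr)[:2];y/=np.linalg.norm(y);x=np.array([y[1],-y[0]]);m=(L+Rr)[:2]/2
print('yaw',np.arctan2(x[1],x[0]),'width',np.linalg.norm(L-Rr),'mid',m)
# pull pred: tip at 36mm out from edge
print('pulltip pred',m-36*x, 'px',proj(a,[*(m-36*x),58]),proj(b,[*(m-36*x),58]))
w=snap('wrist','w1.png');R=cv2.Rodrigues(np.array(w['rvec']))[0];c=-R.T@np.ravel(w['tvec'])
o,RT=obs();print('cam in tool',RT.T@(c-o['ee_pos']),'fwd',RT.T@R[2])
cr=cv2.resize(np.hstack([a['frame'][165:205,264:344],b['frame'][194:234,259:339]]),None,fx=5,fy=5,interpolation=2);cv2.imwrite('pics/crop.png',cr)
E
```

```text
[599.21716651 265.2923395  134.        ] [ 626.16932686 -130.72481155  134.        ]
yaw 0.0679532750302091 width 396.93324737677324 mid [612.69324668  67.28376397]
pulltip pred [576.77633236  64.83932834] px [[303.09153448 192.09084833]] [[303.74169027 215.40745759]]
t 0.25 pos [ 227.6 -581.8  241.3] F [-0.4  0.1 -0.8] w 87.86477181744533 0.0
[[ 0.931  0.364 -0.   ]
 [ 0.364 -0.931  0.001]
 [-0.    -0.001 -1.   ]] [-1.217  0.423  1.63  -0.     1.089 -0.019]
cam in tool [  76.42780315   -0.35207014 -142.21317419] fwd [-2.76588820e-01  3.99409832e-04  9.60988275e-01]
```

View pics/crop.png

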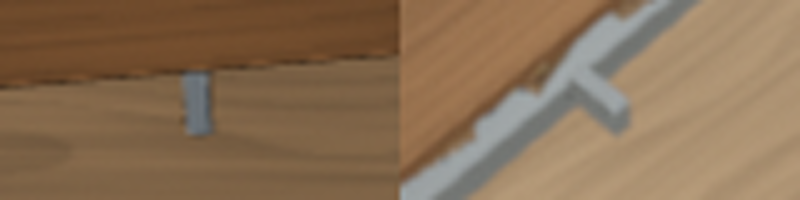

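The crop puts the pull's tip at top (303.8,191.6) and scene (303,215). That agrees within about 1 px with where the board edge predicts it. The board's overhang doesn't block the pull's last 36 mm, so I can grip that end with the tool pointing down. The wrist camera should face the robot.

{"name": "arm_command", "arguments": {"series": [{"linear": [0.03,-0.036,0],"turn": 0},{"linear": [0.03,-0.036,0],"turn": 0},{"linear": [0.03,-0.036,0],"turn": 0},{"linear": [0.03,-0.036,0],"turn": 0},{"linear": [0.03,-0.036,0],"turn": 0},{"linear": [0.03,-0.036,0],"turn": 0},{"linear": [0.03,-0.036,0],"turn": 0},{"linear": [0.03,-0.036,0],"turn": 0},{"linear": [0.03,-0.036,0],"turn": 0},{"linear": [0.03,-0.036,0],"turn": 0}], "jaw": 1}}

```text
t: 1.25
ee_pos: [376.2, -135.8, 242.0]
orientation: [3.087, 0.581, 0.001]
ft_force: [0.5, -0.5, 0.3]
width: 87.8
grasp_force: 0.0
```

{"name": "arm_command", "arguments": {"series": [{"linear": [0.032,-0.0375,0],"turn": 0},{"linear": [0.032,-0.0375,0],"turn": 0},{"linear": [0.032,-0.0375,0],"turn": 0},{"linear": [0.032,-0.0375,0],"turn": 0},{"linear": [0,0,0],"turn": -0.14},{"linear": [0,0,0],"turn": -0.14},{"linear": [0,0,0],"turn": -0.14},{"linear": [0,0,0],"turn": -0.14},{"linear": [0,0,0],"turn": -0.14},{"linear": [0,0,0],"turn": -0.14}]}}

```text
t: 2.25
ee_pos: [440.4, 48.9, 241.7]
orientation: [-2.576, -1.798, -0.0]
ft_force: [0.7, -0.3, -0.2]
width: 87.9
grasp_force: 0.0
```

{"name": "arm_command", "arguments": {"series": [{"linear": [0,0,0],"turn": -0.14},{"linear": [0,0,0],"turn": -0.14},{"linear": [0,0,0],"turn": -0.14},{"linear": [0,0,0],"turn": -0.14},{"linear": [0,0,0],"turn": -0.14},{"linear": [0,0,0],"turn": -0.14},{"linear": [0,0,0],"turn": -0.14},{"linear": [0,0,0],"turn": -0.14},{"linear": [0,0,0],"turn": -0.14},{"linear": [0,0,0],"turn": -0.14}]}}

```text
t: 3.25
ee_pos: [440.4, 48.8, 241.7]
orientation: [0.812, 3.035, 0.0]
ft_force: [-0.0, 0.2, 0.6]
width: 88.0
grasp_force: 0.0
```

```bash
cat >> h.py <<'E'
PSI=0.068; X=np.array([np.cos(PSI),np.sin(PSI),0]);Y=np.array([-X[1],X[0],0]);Z=np.array([0,0,1.])
FACE=np.array([612.7,67.3,0])+14*X   # shut drawer face mid
def to(p,yaw=None):
    "tool-frame shift to world p; turn to yaw of tool x"
    o,R=obs(); s=R.T@(np.array(p)-o['ee_pos']); print('shift tool',np.round(s,1))
    y=np.arctan2(R[1,0],R[0,0])
    if yaw is not None: print('turn',-((yaw-y+np.pi)%(2*np.pi)-np.pi))
E
python3 - <<'E'
from h import *
to(FACE-120*X+Z*241,np.pi+PSI)
E
```

```text
t 3.25 pos [440.4  48.8 241.7] F [-0.   0.2  0.6] w 88.02412885931884 0.0
[[-0.866  0.499  0.   ]
 [ 0.499  0.866 -0.   ]
 [-0.     0.    -1.   ]] [ 0.084  0.152  2.015 -0.     0.974 -0.964]
shift tool [-52.   43.    0.7]
turn -0.5910155872069085
```

{"name": "arm_command", "arguments": {"series": [{"linear": [0,0,0],"turn": -0.118},{"linear": [0,0,0],"turn": -0.118},{"linear": [0,0,0],"turn": -0.118},{"linear": [0,0,0],"turn": -0.118},{"linear": [0,0,0],"turn": -0.119},{"linear": [0,0,0],"turn": 0}]}}

```text
t: 3.85
ee_pos: [440.5, 48.8, 241.7]
orientation: [-0.099, 3.14, -0.0]
ft_force: [-0.1, -0.8, 0.1]
width: 87.7
grasp_force: 0.0
```

```bash
python3 - <<'E'
from h import *
to(FACE-120*X+Z*60,np.pi+PSI)
w=snap('wrist','w2.png');print(proj(w,[FACE-50*X+58*Z,FACE-14*X+112*Z+200*Y,FACE-14*X+112*Z-200*Y]))
E
```

```text
t 3.85 pos [440.5  48.8 241.7] F [-0.1 -0.8  0.1] w 87.70040178472766 0.0
[[-0.998 -0.063  0.   ]
 [-0.063  0.998 -0.   ]
 [-0.    -0.    -1.   ]] [ 0.083  0.152  2.015 -0.     0.974 -1.551]
shift tool [-67.1   7.1 181.7]
turn -0.0047749499737061996
[[328.1325173  305.2230095 ]
 [531.33695977 367.52256801]
 [127.28155466 368.91355049]]
```

View pics/w2.png

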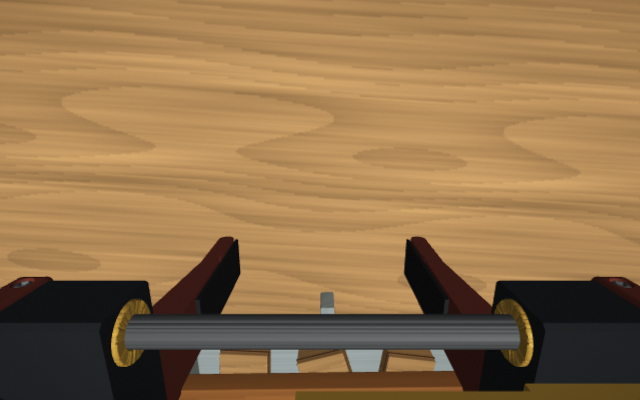

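The wrist view shows the pull end-on at about (327,300), within a pixel of the prediction. The three boxes are visible at rows 350–375. I'll go down and then forward.

{"name": "arm_command", "arguments": {"series": [{"linear": [-0.011,0.0012,0.034],"turn": -0.005},{"linear": [-0.011,0.0012,0.034],"turn": 0},{"linear": [-0.011,0.0012,0.034],"turn": 0},{"linear": [-0.011,0.0012,0.034],"turn": 0},{"linear": [-0.011,0.0012,0.034],"turn": 0},{"linear": [-0.012,0.001,0.031],"turn": 0},{"linear": [-0.03,0,0],"turn": 0},{"linear": [-0.03,0,0],"turn": 0},{"linear": [0,0,0],"turn": 0},{"linear": [0,0,0],"turn": 0}]}}

```text
t: 4.9
ee_pos: [566.6, 64.2, 40.3]
orientation: [0.102, -3.139, 0.0]
ft_force: [-1.0, -0.6, -0.8]
width: 87.7
grasp_force: 0.0
```

```bash
python3 - <<'E'
from h import *
to(FACE-52.5*X+Z*41,np.pi+PSI)
b=snap('scene');cv2.imwrite('pics/s2.png',cv2.resize(b['frame'][100:280,200:420],None,fx=3,fy=3))
E
```

```text
t 4.9 pos [566.6  64.2  40.3] F [-1.  -0.6 -0.8] w 87.6673470960554 0.0
[[-0.998 -0.065 -0.001]
 [-0.065  0.998 -0.   ]
 [ 0.001 -0.    -1.   ]] [ 0.092  0.642  1.847  0.     0.653 -1.544]
shift tool [-7.7 -0.  -0.7]
turn -0.003035010402204108
```

View pics/s2.png

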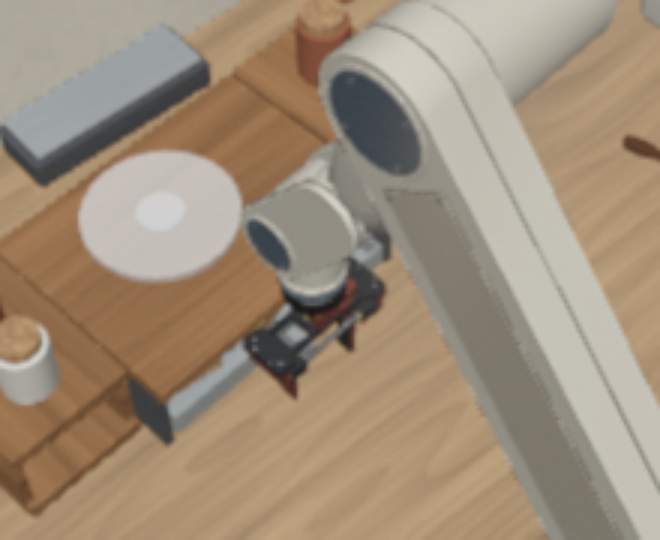

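The gripper straddles the pull and sits clear in front of the board edge. I'll advance the last 9 mm slowly and close the jaws.

{"name": "arm_command", "arguments": {"series": [{"linear": [-0.003,0,0],"turn": 0},{"linear": [-0.003,0,0],"turn": 0},{"linear": [-0.003,0,0],"turn": 0},{"linear": [0,0,0],"turn": 0},{"linear": [0,0,0],"turn": 0}]}}

```text
t: 5.45
ee_pos: [575.7, 64.9, 40.8]
orientation: [-0.105, 3.14, 0.0]
ft_force: [-0.0, 0.2, -0.7]
width: 87.8
grasp_force: 0.0
```

{"name": "arm_command", "arguments": {"series": [{"linear": [0,0,0],"turn": 0},{"linear": [0,0,0],"turn": 0},{"linear": [0,0,0],"turn": 0},{"linear": [0,0,0],"turn": 0},{"linear": [0,0,0],"turn": 0},{"linear": [0,0,0],"turn": 0},{"linear": [0,0,0],"turn": 0},{"linear": [0,0,0],"turn": 0},{"linear": [0,0,0],"turn": 0},{"linear": [0,0,0],"turn": 0}], "jaw": -1}}

```text
t: 6.45
ee_pos: [575.8, 63.3, 40.6]
orientation: [0.107, -3.14, 0.003]
ft_force: [0.4, -11.2, 0.4]
width: 15.6
grasp_force: 30.0
```

{"name": "arm_command", "arguments": {"series": [{"linear": [0,-0.0015,0],"turn": 0},{"linear": [0,0,0],"turn": 0},{"linear": [0.003,0,0],"turn": 0},{"linear": [0.005,0,0],"turn": 0},{"linear": [0.005,0,0],"turn": 0},{"linear": [0.005,0,0],"turn": 0},{"linear": [0.005,0,0],"turn": 0},{"linear": [0.005,0,0],"turn": 0},{"linear": [0,0,0],"turn": 0}]}}

```text
t: 7.35
ee_pos: [548.9, 61.1, 40.7]
orientation: [-0.106, 3.137, -0.001]
ft_force: [4.6, -4.1, -6.4]
width: 15.6
grasp_force: 30.0
```

```bash
python3 - <<'E'
from h import *
obs()
E
```

```text
t 7.35 pos [548.9  61.1  40.7] F [ 4.6 -4.1 -6.4] w 15.597487807531481 29.988122284412384
[[-0.998 -0.068  0.003]
 [-0.068  0.998 -0.   ]
 [-0.003 -0.001 -1.   ]] [ 9.000e-02  6.240e-01  1.889e+00 -1.000e-03  6.250e-01 -1.548e+00]
```

{"name": "arm_command", "arguments": {"series": [{"linear": [0.008,0,0],"turn": 0},{"linear": [0.01,0,0],"turn": 0},{"linear": [0.01,0,0],"turn": 0},{"linear": [0.01,0,0],"turn": 0},{"linear": [0.01,0,0],"turn": 0},{"linear": [0.01,0,0],"turn": 0},{"linear": [0.01,0,0],"turn": 0},{"linear": [0.01,0,0],"turn": 0},{"linear": [0.01,0,0],"turn": 0},{"linear": [0.008,0,0],"turn": 0}]}}

```text
t: 8.35
ee_pos: [453.7, 53.7, 40.7]
orientation: [-0.107, 3.136, -0.002]
ft_force: [8.8, -17.1, -10.7]
width: 15.5
grasp_force: 30.0
```

{"name": "arm_command", "arguments": {"series": [{"linear": [0.008,0,0],"turn": 0},{"linear": [0.008,0,0],"turn": 0},{"linear": [0.008,0,0],"turn": 0},{"linear": [0.006,0,0],"turn": 0},{"linear": [0.005,0,0],"turn": 0},{"linear": [0.004,0,0],"turn": 0},{"linear": [0.003,0,0],"turn": 0},{"linear": [0.002,0,0],"turn": 0},{"linear": [0,0,0],"turn": 0}]}}

```text
t: 9.25
ee_pos: [406.4, 49.9, 40.6]
orientation: [0.107, -3.136, 0.004]
ft_force: [-2.4, -27.8, 4.4]
width: 15.4
grasp_force: 30.0
```

{"name": "arm_command", "arguments": {"series": [{"linear": [0,-0.0015,0],"turn": 0},{"linear": [0,-0.0015,0],"turn": 0},{"linear": [0,0,0],"turn": 0},{"linear": [0.002,0,0],"turn": 0},{"linear": [0,0,0],"turn": 0},{"linear": [0,0,0],"turn": 0}]}}

```text
t: 9.85
ee_pos: [406.4, 49.7, 40.6]
orientation: [-0.106, 3.14, 0.001]
ft_force: [-1.3, 6.9, -2.8]
width: 15.4
grasp_force: 30.0
```

The drawer is at its stop: 169.9 mm of travel, with a heading of about 0.080 rad. I'll release it, lift and look.

{"name": "arm_command", "arguments": {"series": [{"linear": [0,0,0],"turn": 0},{"linear": [0,0,0],"turn": 0},{"linear": [0,0,0],"turn": 0},{"linear": [0,0,0],"turn": 0},{"linear": [0,0,0],"turn": 0},{"linear": [0,0,-0.02],"turn": 0},{"linear": [0,0,-0.04],"turn": 0},{"linear": [0,0,-0.04],"turn": 0},{"linear": [0,0,-0.04],"turn": 0},{"linear": [0,0,-0.04],"turn": 0}], "jaw": 0.3}}

```text
t: 10.85
ee_pos: [406.0, 48.8, 222.3]
orientation: [0.105, -3.14, 0.0]
ft_force: [-0.1, 0.9, -0.1]
width: 57.0
grasp_force: 0.0
```

```bash
sed -i 's/^PSI=0.068/PSI=0.080/' h.py; python3 - <<'E'
from h import *
obs();w=snap('wrist','w3.png');a=snap('top','top2.png');b=snap('scene')
cv2.imwrite('pics/top2c.png',cv2.resize(np.hstack([a['frame'][150:270,220:380],b['frame'][150:270,220:380]]),None,fx=2.5,fy=2.5,interpolation=2))
P=FACE-170*X
for h in (44,):
  for d in(a,b): print(proj(d,[P+175*Y+h*Z,P-175*Y+h*Z])-[220,150])
E
```

```text
t 10.85 pos [406.   48.8 222.3] F [-0.1  0.9 -0.1] w 56.99107607433775 0.0
[[-0.998 -0.067 -0.   ]
 [-0.067  0.998 -0.   ]
 [ 0.    -0.    -1.   ]] [ 0.091  0.129  2.1   -0.     0.913 -1.547]
[[ 34.08576833  82.43506856]
 [138.78299911  73.8623831 ]]
[[ 72.7307041  118.30057243]
 [139.92108733  57.56467042]]
```

View pics/top2c.png

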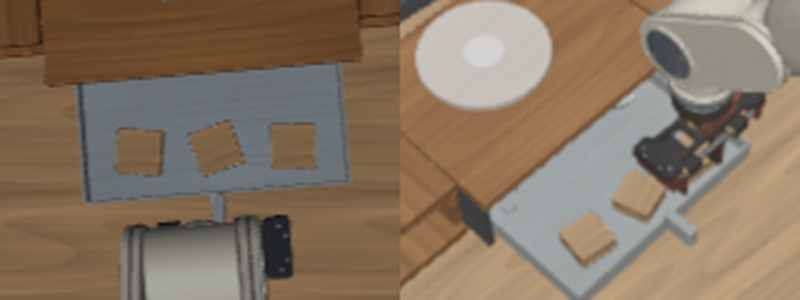

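The drawer is open. In the top crop the boxes are at about (140,152), (217,148) and (293,146), and nothing blocks the view of them. The middle one is turned. I'll measure them with a mask at the height of their tops.

```bash
cat >> h.py <<'E'
def boxes(d):
    f=d['frame']; P=FACE-170*X+4*X   # rim inside
    poly=proj(d,[P+s*170*Y+q*X+12*Z for s,q in((1,3),(-1,3),(-1,132),(1,132))]).astype(int)
    m=np.zeros(f.shape[:2],np.uint8);cv2.fillConvexPoly(m,poly,255)
    f2=f.astype(int); w=((f2[...,2]-f2[...,0]>25)&(m>0)).astype(np.uint8)
    cs,_=cv2.findContours(w,0,1)
    for c in sorted([c for c in cs if cv2.contourArea(c)>150],key=lambda c:-c[:,0,0].mean()):
        pts=np.array([ray(d,u,v,42)-P for u,v in c[:,0]+0.0])
        q=np.c_[pts@X,pts@Y].astype(np.float32)
        (cx,cy),(a,b),an=cv2.minAreaRect(q)
        an=(an+45)%90-45
        print('c',round(cx,1),round(cy,1),'size',round(a,1),round(b,1),'yaw',round(np.radians(an),3),'backmax',q[:,0].max().round(1),'front',q[:,0].min().round(1))
E
python3 - <<'E'
from h import *
boxes(snap('top'))
P=FACE-166*X; print(P,X,Y)
E
```

```text
c 53.0 -105.6 size 56.8 56.7 yaw -0.083 backmax 83.6 front 23.5
c 59.7 -3.2 size 59.1 59.9 yaw 0.276 backmax 95.2 front 26.9
c 63.3 98.5 size 60.5 59.1 yaw -0.147 backmax 93.7 front 32.7
[461.18614064  55.15296652   0.        ] [0.99680171 0.07991469 0.        ] [-0.07991469  0.99680171  0.        ]
```

```bash
python3 - <<'E'
from h import *
P=FACE-166*X
to(P+111*X-3*Y+37*Z,np.pi+PSI)
E
```

```text
t 11.05 pos [406.7  48.9 221.2] F [-0.5 -0.3  0. ] w 57.095982152249114 0.0
[[-0.998 -0.067  0.002]
 [-0.067  0.998  0.   ]
 [-0.002  0.    -1.   ]] [ 0.091  0.131  2.101 -0.     0.908 -1.547]
shift tool [-165.4    1.   184.6]
turn -0.012874863204073606
```

{"name": "arm_command", "arguments": {"series": [{"linear": [0,0,0],"turn": -0.013},{"linear": [-0.033,0,0.01],"turn": 0},{"linear": [-0.033,0,0.02],"turn": 0},{"linear": [-0.034,0,0.02],"turn": 0},{"linear": [-0.033,-0.001,0.02],"turn": 0},{"linear": [-0.033,0,0.02],"turn": 0},{"linear": [0,0,0.02],"turn": 0},{"linear": [0,0,0],"turn": 0},{"linear": [0,0,0],"turn": 0}], "jaw": -0.5}}

```text
t: 11.95
ee_pos: [570.2, 61.1, 108.9]
orientation: [0.126, -3.134, 0.0]
ft_force: [0.4, -0.5, -0.1]
width: 21.9
grasp_force: 0.0
```

```bash
python3 - <<'E'
from h import *
P=FACE-166*X
to(P+111*X-3*Y+37*Z,np.pi+PSI)
w=snap('wrist','w4.png')
print(proj(w,[P+96.7*X-24*Y+42*Z,P+30*X-3*Y+42*Z,P+80.4*X+26*Y+42*Z, P+44*Z,P+152*X+112*Z-200*Y,P+152*X+112*Z+200*Y]))
E
```

```text
t 11.95 pos [570.2  61.1 108.9] F [ 0.4 -0.5 -0.1] w 21.914121918615518 0.0
[[-0.997 -0.08  -0.005]
 [-0.08   0.997 -0.   ]
 [ 0.005 -0.    -1.   ]] [ 0.086  0.534  1.822  0.     0.79  -1.565]
shift tool [-2.2 -0.2 71.9]
turn 0.00048264348422755177
[[288.86283638 207.46847708]
 [320.88250622 101.08237077]
 [366.06343551 183.18457491]
 [326.11923453  46.03430496]
 [-74.29971137 353.42216276]
 [727.72890782 354.12671703]]
```

View pics/w4.png

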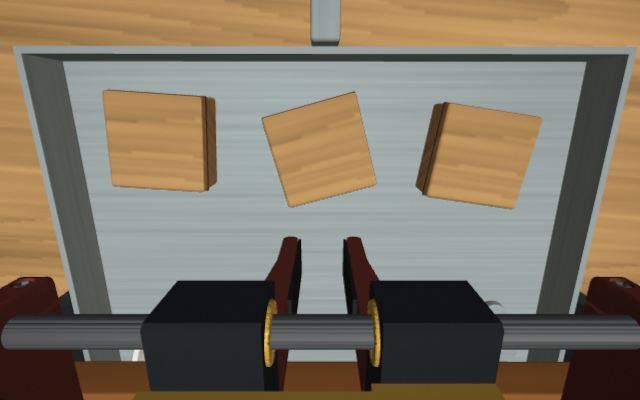

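The middle box's rear corner is at (290,207), where I predicted it. The rim is at row 50 and the tips are clear behind the box. I'll go down behind it.

{"name": "arm_command", "arguments": {"series": [{"linear": [-0.002,0,0.02],"turn": 0},{"linear": [0,0,0.02],"turn": 0},{"linear": [0,0,0.02],"turn": 0},{"linear": [0,0,0.012],"turn": 0},{"linear": [0,0,0],"turn": 0}]}}

```text
t: 12.5
ee_pos: [573.0, 61.4, 38.1]
orientation: [0.126, -3.137, 0.0]
ft_force: [0.1, -0.1, 0.1]
width: 22.0
grasp_force: 0.0
```

{"name": "arm_command", "arguments": {"series": [{"linear": [0.004,0,0],"turn": 0},{"linear": [0.004,0,0],"turn": 0},{"linear": [0.004,0,0],"turn": 0},{"linear": [0.004,0,0],"turn": 0},{"linear": [0.004,0,0],"turn": 0},{"linear": [0.004,0,0],"turn": 0},{"linear": [0.003,0,0],"turn": 0},{"linear": [0.003,0,0],"turn": 0},{"linear": [0.002,0,0],"turn": 0},{"linear": [0,0,0],"turn": 0}]}}

```text
t: 13.5
ee_pos: [541.7, 58.9, 38.6]
orientation: [0.126, -3.139, -0.0]
ft_force: [-0.0, -0.4, 0.1]
width: 22.0
grasp_force: 0.0
```

```bash
cat >> h.py <<'E'
def loc():
    o,R=obs(); d=np.array(o['ee_pos'])-(FACE-166*X); print('TCP in rim frame',round(d@X,1),round(d@Y,1))
E
python3 - <<'E'
from h import *
loc()
w=snap('wrist','w5.png'); boxes(w)
E
```

```text
t 13.5 pos [541.7  58.9  38.6] F [-0.  -0.4  0.1] w 21.966364670112807 0.0
[[-0.997 -0.08  -0.   ]
 [-0.08   0.997 -0.   ]
 [ 0.     0.    -1.   ]] [ 0.086  0.622  1.904  0.     0.616 -1.565]
TCP in rim frame 80.5 -2.7
c 63.5 99.7 size 86.9 62.7 yaw -0.15 backmax 99.8 front 26.4
c 59.1 2.8 size 61.2 102.9 yaw -0.052 backmax 109.4 front 9.0
c 61.6 -102.2 size 73.6 81.6 yaw -0.065 backmax 100.0 front 20.2
```

{"name": "arm_command", "arguments": {"series": [{"linear": [0.003,0,0],"turn": 0},{"linear": [0.003,0,0],"turn": 0},{"linear": [0.002,0,0],"turn": 0},{"linear": [0.001,0,0],"turn": 0},{"linear": [0.001,0,0],"turn": 0},{"linear": [0,0,0],"turn": 0},{"linear": [0,0,0],"turn": 0}]}}

```text
t: 14.25
ee_pos: [535.7, 58.3, 39.6]
orientation: [-0.126, 3.131, 0.001]
ft_force: [7.9, 0.2, -2.1]
width: 22.0
grasp_force: 4.3
```

{"name": "arm_command", "arguments": {"series": [{"linear": [0.0007,0,0],"turn": 0},{"linear": [0,0,0],"turn": 0},{"linear": [0,0,0],"turn": 0}]}}

```text
t: 14.55
ee_pos: [535.7, 58.3, 39.8]
orientation: [-0.126, 3.13, 0.001]
ft_force: [9.9, 0.5, -2.7]
width: 22.2
grasp_force: 5.0
```

{"name": "arm_command", "arguments": {"series": [{"linear": [-0.002,0,0],"turn": 0},{"linear": [-0.004,0,0],"turn": 0},{"linear": [-0.006,0,0],"turn": 0},{"linear": [-0.003,0,-0.03],"turn": 0},{"linear": [0,0,-0.03],"turn": 0},{"linear": [0,0,-0.02],"turn": 0},{"linear": [0,0,0],"turn": 0}]}}

```text
t: 15.25
ee_pos: [547.9, 59.4, 121.0]
orientation: [-0.126, 3.135, 0.0]
ft_force: [0.4, -0.8, 0.1]
width: 21.7
grasp_force: 0.0
```

```bash
python3 - <<'E'
from h import *
loc()
w=snap('wrist','w6.png'); boxes(w)
P=FACE-166*X; print(proj(w,[P+12*Z+100*Y,P+44*Z,P+60*X+42*Z]))
E
```

```text
t 15.25 pos [547.9  59.4 121. ] F [ 0.4 -0.8  0.1] w 21.734579994944337 0.0
[[-0.997 -0.08   0.004]
 [-0.08   0.997  0.   ]
 [-0.004  0.    -1.   ]] [ 0.086  0.486  1.873  0.     0.778 -1.565]
TCP in rim frame 86.8 -2.7
c 62.9 94.7 size 67.5 59.9 yaw -0.148 backmax 96.7 front 28.5
c 109.0 21.7 size 18.8 10.9 yaw 0.247 backmax 116.9 front 100.5
c 33.8 3.7 size 58.9 59.3 yaw 0.0 backmax 63.3 front 4.4
c 109.1 -26.3 size 11.3 19.0 yaw -0.246 backmax 116.9 front 100.5
c 53.7 -102.4 size 66.9 61.4 yaw -0.065 backmax 85.6 front 22.2
[[465.3987024   89.85645975]
 [325.63488237  87.4741149 ]
 [325.28836388 181.26908899]]
```

View pics/w6.png

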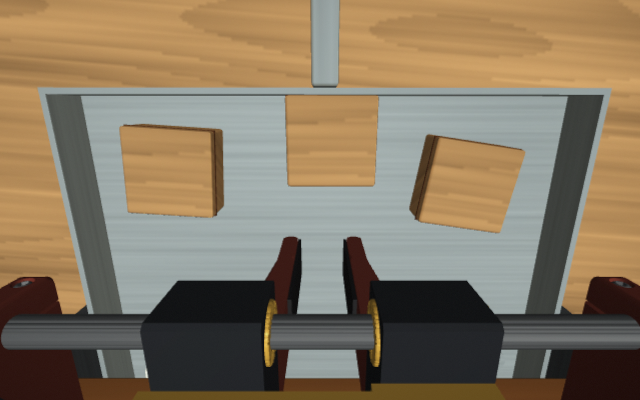

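The middle box is flush against the rim, with its edge along row 95 and yaw 0. Next is the left box, at the right of the image.

{"name": "arm_command", "arguments": {"series": [{"linear": [-0.005,0.025,0],"turn": 0},{"linear": [-0.005,0.025,0],"turn": 0},{"linear": [-0.005,0.025,0],"turn": 0},{"linear": [-0.005,0.025,0],"turn": 0},{"linear": [-0.005,0,0],"turn": 0},{"linear": [0,0,0.02],"turn": 0},{"linear": [0,0,0],"turn": 0}]}}

```text
t: 16.0
ee_pos: [561.1, 159.9, 95.6]
orientation: [0.126, -3.133, 0.002]
ft_force: [-0.1, -0.4, 0.4]
width: 21.8
grasp_force: 0.0
```

```bash
python3 - <<'E'
from h import *
loc()
E
```

```text
t 16.0 pos [561.1 159.9  95.6] F [-0.1 -0.4  0.4] w 21.80952543013547 0.0
[[-0.997 -0.08  -0.006]
 [-0.08   0.997 -0.002]
 [ 0.006 -0.001 -1.   ]] [ 0.257  0.566  1.803 -0.     0.778 -1.394]
TCP in rim frame 108.0 96.4
```

{"name": "arm_command", "arguments": {"series": [{"linear": [-0.003,0,0],"turn": 0},{"linear": [0,0,0.015],"turn": 0},{"linear": [0,0,0.02],"turn": 0},{"linear": [0,0,0.015],"turn": 0},{"linear": [0,0,0.008],"turn": 0},{"linear": [0,0,0],"turn": 0}]}}

```text
t: 16.6
ee_pos: [565.4, 160.8, 39.3]
orientation: [0.126, -3.137, 0.001]
ft_force: [0.1, -0.1, -0.7]
width: 22.1
grasp_force: 0.0
```

{"name": "arm_command", "arguments": {"series": [{"linear": [0.004,0,0],"turn": 0},{"linear": [0.004,0,0],"turn": 0},{"linear": [0.004,0,0],"turn": 0},{"linear": [0.004,0,0],"turn": 0},{"linear": [0.004,0,0],"turn": 0},{"linear": [0.004,0,0],"turn": 0},{"linear": [0.003,0,0],"turn": 0},{"linear": [0.003,0,0],"turn": 0},{"linear": [0,0,0],"turn": 0}]}}

```text
t: 17.5
ee_pos: [535.7, 158.6, 40.6]
orientation: [0.126, -3.138, 0.0]
ft_force: [-0.0, 0.4, -0.3]
width: 21.8
grasp_force: 0.0
```

```bash
python3 - <<'E'
from h import *
loc()
E
```

```text
t 17.5 pos [535.7 158.6  40.6] F [-0.   0.4 -0.3] w 21.786133794309837 0.0
[[-0.997 -0.08  -0.001]
 [-0.08   0.997 -0.   ]
 [ 0.001 -0.    -1.   ]] [ 0.267  0.631  1.872  0.     0.639 -1.385]
TCP in rim frame 82.6 97.2
```

Contact should come at about x = 74.5.

{"name": "arm_command", "arguments": {"series": [{"linear": [0.003,0,0],"turn": 0},{"linear": [0.002,0,0],"turn": 0},{"linear": [0.002,0,0],"turn": 0},{"linear": [0.002,0,0],"turn": 0},{"linear": [0.001,0,0],"turn": 0},{"linear": [0.001,0,0],"turn": 0},{"linear": [0,0,0],"turn": 0},{"linear": [0,0,0],"turn": 0}]}}

```text
t: 18.3
ee_pos: [527.8, 158.1, 41.3]
orientation: [-0.126, 3.134, 0.001]
ft_force: [7.6, -1.5, -2.0]
width: 21.9
grasp_force: 3.4
```

{"name": "arm_command", "arguments": {"series": [{"linear": [0.001,0,0],"turn": 0},{"linear": [0,0,0],"turn": 0},{"linear": [-0.003,0,0],"turn": 0},{"linear": [-0.005,0,0],"turn": 0},{"linear": [-0.006,0,0],"turn": 0},{"linear": [-0.003,0,-0.03],"turn": 0},{"linear": [0,0,-0.03],"turn": 0},{"linear": [0,0,-0.02],"turn": 0},{"linear": [0,0,0],"turn": 0}]}}

```text
t: 19.2
ee_pos: [543.1, 159.7, 123.2]
orientation: [-0.126, 3.135, 0.002]
ft_force: [0.0, -0.5, -0.8]
width: 22.1
grasp_force: 0.0
```

{"name": "arm_command", "arguments": {"series": [{"linear": [-0.002,-0.025,0],"turn": 0},{"linear": [-0.002,-0.025,0],"turn": 0},{"linear": [-0.002,-0.025,0],"turn": 0},{"linear": [-0.002,-0.025,0],"turn": 0},{"linear": [-0.002,-0.025,0],"turn": 0},{"linear": [-0.002,-0.025,0],"turn": 0},{"linear": [-0.002,-0.025,0],"turn": 0},{"linear": [-0.002,-0.026,0],"turn": 0},{"linear": [0,0,0],"turn": 0},{"linear": [0,0,0],"turn": 0}]}}

```text
t: 20.2
ee_pos: [572.7, -40.0, 119.5]
orientation: [0.124, -3.137, -0.001]
ft_force: [-0.6, -0.5, 0.1]
width: 21.9
grasp_force: 0.0
```

```bash
python3 - <<'E'
from h import *
loc()
boxes(snap('top'))
w=snap('wrist','w7.png');boxes(w)
E
```

```text
t 20.2 pos [572.7 -40.  119.5] F [-0.6 -0.5  0.1] w 21.893358122482827 0.0
[[-0.997 -0.079 -0.002]
 [-0.079  0.997  0.   ]
 [ 0.002  0.001 -1.   ]] [-0.091  0.517  1.819  0.     0.808 -1.74 ]
TCP in rim frame 103.5 -103.8
c 34.1 11.6 size 40.2 59.9 yaw -0.079 backmax 62.7 front 4.8
c 33.8 94.5 size 57.6 60.1 yaw 0.001 backmax 62.6 front 5.0
c 34.3 76.7 size 61.8 57.5 yaw -0.0 backmax 63.1 front 5.6
c 34.3 -1.2 size 67.2 57.5 yaw -0.0 backmax 63.1 front 5.6
c 54.6 -107.1 size 59.4 59.5 yaw -0.065 backmax 85.7 front 23.2
```

View pics/w7.png

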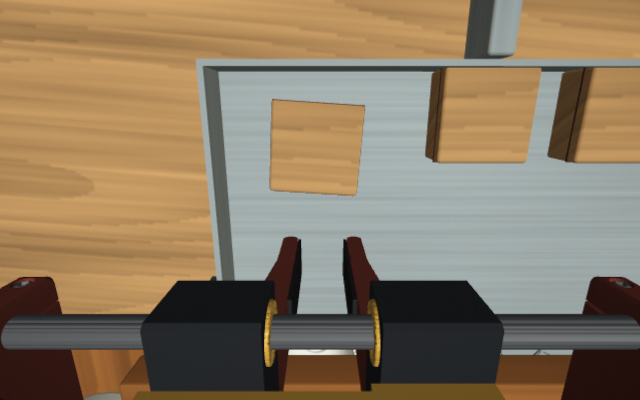

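The left and middle boxes are seated, with their edges at row 67 and 0 yaw. The right box is at (317,147), with the tips clear behind it.

{"name": "arm_command", "arguments": {"series": [{"linear": [-0.003,-0.003,0.02],"turn": 0},{"linear": [0,0,0.02],"turn": 0},{"linear": [0,0,0.02],"turn": 0},{"linear": [0,0,0.02],"turn": 0},{"linear": [0,0,0],"turn": 0}]}}

```text
t: 20.8
ee_pos: [574.5, -41.3, 38.3]
orientation: [0.128, -3.134, -0.001]
ft_force: [-0.8, 0.1, -0.1]
width: 22.0
grasp_force: 0.0
```

{"name": "arm_command", "arguments": {"series": [{"linear": [0.004,0,0],"turn": 0},{"linear": [0.004,0,0],"turn": 0},{"linear": [0.004,0,0],"turn": 0},{"linear": [0.004,0,0],"turn": 0},{"linear": [0.004,0,0],"turn": 0},{"linear": [0.003,0,0],"turn": 0},{"linear": [0,0,0],"turn": 0}]}}

```text
t: 21.5
ee_pos: [553.2, -44.6, 40.8]
orientation: [0.126, -3.139, -0.0]
ft_force: [-1.3, 0.1, -1.1]
width: 22.1
grasp_force: 0.0
```

```bash
python3 - <<'E'
from h import *
loc()
E
```

```text
t 21.5 pos [553.2 -44.6  40.8] F [-1.3  0.1 -1.1] w 22.08629100193696 0.0
[[-0.997 -0.08  -0.   ]
 [-0.08   0.997  0.   ]
 [ 0.     0.    -1.   ]] [-0.102  0.627  1.881 -0.     0.633 -1.753]
TCP in rim frame 83.7 -106.8
```

{"name": "arm_command", "arguments": {"series": [{"linear": [0.003,0,0],"turn": 0},{"linear": [0.003,0,0],"turn": 0},{"linear": [0.002,0,0],"turn": 0},{"linear": [0.002,0,0],"turn": 0},{"linear": [0.001,0,0],"turn": 0},{"linear": [0.001,0,0],"turn": 0},{"linear": [0.001,0,0],"turn": 0},{"linear": [0,0,0],"turn": 0},{"linear": [0,0,0],"turn": 0}]}}

```text
t: 22.4
ee_pos: [544.0, -45.4, 41.5]
orientation: [-0.125, 3.133, -0.001]
ft_force: [9.2, 2.8, -2.5]
width: 21.7
grasp_force: 4.2
```

{"name": "arm_command", "arguments": {"series": [{"linear": [-0.003,0,0],"turn": 0},{"linear": [-0.005,0,0],"turn": 0},{"linear": [-0.006,0,0],"turn": 0},{"linear": [-0.003,0,-0.03],"turn": 0},{"linear": [0,0,-0.03],"turn": 0},{"linear": [0,0.04,-0.03],"turn": 0},{"linear": [0,0.045,-0.01],"turn": 0},{"linear": [0,0.045,0],"turn": 0},{"linear": [0,0,0],"turn": 0},{"linear": [0,0,0],"turn": 0}]}}

```text
t: 23.4
ee_pos: [547.0, 86.1, 140.6]
orientation: [0.13, -3.138, 0.001]
ft_force: [-0.1, -0.0, -0.5]
width: 22.2
grasp_force: 0.0
```

```bash
python3 - <<'E'
from h import *
loc()
w=snap('wrist','w8.png');boxes(w)
E
```

```text
t 23.4 pos [547.   86.1 140.6] F [-0.1 -0.  -0.5] w 22.22875550353672 0.0
[[-0.997 -0.083 -0.001]
 [-0.083  0.997 -0.   ]
 [ 0.001 -0.    -1.   ]] [ 0.135  0.46   1.856 -0.     0.826 -1.519]
TCP in rim frame 88.0 24.0
c 33.8 92.8 size 58.8 62.9 yaw 0.003 backmax 63.3 front 4.3
c 33.7 4.0 size 59.6 59.5 yaw -0.0 backmax 63.5 front 4.0
c 33.7 -103.2 size 58.8 69.8 yaw 0.003 backmax 63.2 front 4.2
```

View pics/w8.png

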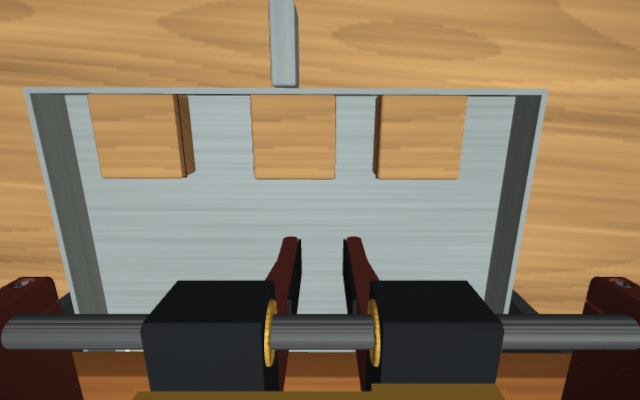

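All three boxes stand flush on the rim: front edges at row 95, back edges at row 179, x equal within 0.1 mm and yaw within 0.003 rad. The drawer is still open. I'll lift clear and hand in.

{"name": "arm_command", "arguments": {"series": [{"linear": [0,0,-0.03],"turn": 0},{"linear": [0,0,-0.03],"turn": 0},{"linear": [0,0,-0.03],"turn": 0},{"linear": [0,0,0],"turn": 0},{"linear": [0,0,0],"turn": 0}]}}

```text
t: 23.95
ee_pos: [547.5, 84.0, 230.7]
orientation: [-0.123, 3.139, -0.0]
ft_force: [-0.2, -0.5, -0.4]
width: 21.9
grasp_force: 0.0
```

```bash
python3 -c "
from workcell import ctrl
print(ctrl.close_job())"
```

```text
the job is handed in; nothing more can be done
None
```

The drawer is open at its stop, the three boxes stand in a straight row squarely against the front rim, the jar and spurtle were left alone, and the job was handed in at about 24 s.

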